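# Find the tin lid that rocks and press it home

## Robot

A 7-joint arm with a two-finger parallel gripper is mounted at the origin on the work surface. World frame = base frame: x ahead of the robot, y to its left, z up, the work surface at z = 0. Lengths are in m, angles in rad, forces in N, time in s.
With the tool pointing down it reaches from about 0.4 to 0.875 m from the base axis. Payload 19.3 kg.
Tool frame: the origin (TCP) lies where the fingers leave the gripper's body, on its centre line; the fingertips stand bot.tip_reach ahead of it and the grasp point (between the pads) lies 54 mm ahead of it (bot.tip_reach is the distance from the TCP to the fingertips, in m); z points along the fingers, y is the line along which they close (so a half turn about z gives the same grasp; the last joint's range is limited). The gripper opens to 85 mm and grips with 20 to 120 N. Pads are 22 mm wide; open, the fingers measure 114 mm over their backs; the gripper's body (76 mm by 85 mm) begins 54 mm behind the grasp point. The pads swing forward as they close: fully open they stand 13 mm farther back than shut.
Start: joints at [1.23, 0.521, -0.036, 1.599, 0.021, 1.021, -0.113], TCP at [0.167, -0.602, 0.304] pointing down, gripper open.
Joint ranges: [-2.91, 2.91], [-0.3, 2.13], [-1.5, 1.42], [0.17, 2.43], [-1.26, 4.41], [0.16, 1.93], [-2.52, 2.52]. Speed limits (rad/s): [1.89, 1.89, 2.39, 2.39, 3.01, 3.01, 3.01].

## Interface

Orientations are given as [roll, pitch, yaw] about the fixed x, y, z axes, in that order (R = Rz(yaw) Ry(pitch) Rx(roll)).
In Python, from workcell import bot gives the robot as it stands. The module is installed in compiled form; this text tells all that it offers.
- The arm moves only by the shell command python3 -m jog 'ROWS' [FORCE]. ROWS is JSON, a list that holds one entry, the list of rows, each a list of 7 numbers: the shift along the tool's x, y, z in mm, then the turn, a rotation vector about the tool's x, y, z in rad, then the opening, from 0 (shut) to 1 (fully open). In form: [[[tx, ty, tz, wx, wy, wz, fingers], ...]]. A call has 1 to 5 rows; each row shifts and turns the commanded pose from where the row before left it, along the tool's axes as they then stand; what a row does not reach is not made up. A row lasts 1/10 s, in which the tool goes at most 50 mm and 8.59 degrees, less where a joint would pass 70% of its speed; a pose out of reach is approached as far as the arm can. A call is refused whole if a number of a shift passes 50 or a number of a turn 0.15, either way. A call with a gripper value outside its range is refused whole. The fingers move at their own pace and stop on an object; FORCE is the grip in N (left out, the last holds). Time passes only in rows, so rows that do not move let the fingers close. It gives the time, the measured TCP pose, the force, the opening and the grip force at its end, in the units of the state.
- bot.observe(): the state, without advancing time (a new reading comes with each control period).
- bot.grab_frame(name): name is "scene" or "top" or "wrist"; returns a dict with "img" (420x560x3 uint8, red, green, blue), "intrinsics" (3x3 intrinsics, pixels), "R" (3x3) and "t" (3): a world point X has camera coordinates R X + t; the wrist camera has in their place "tool_from_camera" (4x4, takes a point from camera to tool coordinates, whose origin is the TCP and whose axes are the flange's). Camera axes: x right, y down, z forward; pixel columns grow to the right and rows downward; lengths in m; the calibration is good to about 2 mm. A picture is of the moment at which its call begins: read the wrist's pose just before it. There is no depth.
- bot.job_done(): hands the job in; it is judged then, once.
Trained networks look in a picture, given as the dict that the camera call returned (one of the last four; its "shot" number tells which), for a name from the list of things; names that differ only in an ending like _2 or _b are one class to them, and where a whole thing is asked for, a point or a joint stands for the part that bears it (a point fixed in the world has none). Each returns a list of dicts, best first, with "conf" (0 to 1); they miss things now and then, are a little off and sometimes report something else, mostly with a low value. They report only what shows in the picture. A call takes as long as a camera call. They do not tell look-alikes from the thing itself.
- bot.trace(query, picture): "region" (420x560 bool, what is visible of it).
- bot.spot_point(query, picture): "xyz" ([x, y, z] in m, in world coordinates, good to about 4 mm: a listed point, or the origin of a listed thing).
The state is a dict: "clock": time; "qpos": joint angles; "qd": joint speeds; "joint_efforts": joint torques, N m; "position": TCP position; "tool_rot": TCP orientation; "force": force on the tool from outside, world axes, zero at the start; "moment": the same for the moment, N m; "grip_width": finger opening in m; "finger_force": force on a finger pad.
Only numpy, scipy, OpenCV 4.12 (cv2) and the standard library are available. Lean on these libraries where they do the work, as an engineer would, in place of code of your own. Each camera call takes 0.05 s, during which the arm holds its last target. There are 200 camera calls.

## Task

One of the four identical tins on the cupboard shelf does not have its lid on properly. Press lightly with the fingertips near the rim of one lid after another until you feel the one that rocks, then push that lid firmly down in its middle until it is fully home and level. Press the lids that sit firm only lightly, lift or carry nothing, and leave the other things on the shelf where they are.

Things in the scene. Friction and masses are not known exactly. Their poses are not given: they have to be found in the camera images.
- lid_1_top (a point): Centre of the flat top of one of four identical round aluminium push-on lids, 92 mm across, z axis up; 107 mm above the shelf at the start. Each sits on an upright aluminium storage tin, 84 mm across, fixed, on a 4 mm cork mat. All four lids stand equally high at first; which one is loose changes from run to run and the numbers say nothing about it.
- lid_2_top (a point): The same point of another such lid. A seated lid, pressed anywhere up to 38 mm from its centre, stays level and only sinks straight down about 1.5 mm on its seal (5 N per mm; it springs back).
- lid_3_top (a point): The same point of another such lid. The loose lid rocks on its seal, to any side: about 2 N pressed 30 mm from its centre dips that spot by about 5 mm (tilt about 0.17 rad; a 20 mm wide flat fingertip, whose inner edge carries, dips about 3 mm) until it meets the tin's rim; let go, it springs back level. Pressing near the rim does not seat it.
- lid_4_top (a point): The same point of another such lid. The loose lid is seated by pushing straight down in its middle: it starts to sink at about 11 N, takes about 20 N at the end, stops 7 mm lower (top 100 mm above the shelf), stays there and no longer rocks.
- lid_1: The lid of lid_1_top; its origin is 3 mm below that point, under the flat top; the skirt hangs 12 mm below the origin. The lids merely rest on the tins (60 g each): do not lift them.
- lid_2: The lid of lid_2_top; origin 3 mm below that point. Slow test presses of 3 to 8 N are enough; more than 18 N on a lid that is seated already is too hard.
- lid_3: The lid of lid_3_top; origin 3 mm below that point. More than 60 N crushes any lid.
- lid_4: The lid of lid_4_top; origin 3 mm below that point.
- jar: empty clear glass jam jar, 72 mm across, 95 mm tall, open; origin at the centre of its underside. Stands between the two middle tins; leave it.
- can_1: lowest of a stack of three plain aluminium cans, each 74 mm across and 58 mm tall; origin at the centre of its underside. Leave the stack.
- can_2: middle can of the stack; origin at the centre of its underside.
- can_3: top can of the stack; origin at the centre of its underside, the stack is 174 mm tall.
- opener: blue plastic bottle opener lying flat, 110 x 34 x 8 mm, long along its x axis; origin at its underside, near its middle. Leave it.
- shaker: small glass salt shaker with steel cap, 40 mm across, 75 mm tall; origin at the centre of its underside. Leave it.
- mug: white mug, 80 mm across, 90 mm tall; origin at the centre of its underside. Leave it.
Things that resemble listed ones, but are neither listed nor needed, are in the scene too. What is shaped like the lid_1 but black is not meant. What is shaped like the lid_3 but blue or green is not meant.

How it is judged:
By the outcome, as a careful person would: the job done as asked, in the order asked, and still so for the second after the job is handed in, with the robot touching nothing.
It also fails if it takes over 48 s, if anything falls off the work surface, if the arm or the gripper's body presses on something with over 40 N, if the wrist force passes 120 N, or if a joint passes its speed limit or range.

## Working session

There is one attempt and no reset: what is moved stays moved. The work goes in short steps, Python scripts to look and compute and a shell command to move; the robot and the scene stay as the last step left them, time stands still between calls to the robot, and variables do not carry over. Pictures are saved under pics/ and viewed, at most 10 in all, crops included, and the job is handed in when it is done.

```bash
mkdir -p pics; python3 - <<'E'
from workcell import bot
import cv2,numpy as np
s=bot.observe();print({k:np.round(s[k],3).tolist() for k in("clock","position","tool_rot","force","grip_width")},bot.tip_reach)
for n in("scene","top"):
    p=bot.grab_frame(n);cv2.imwrite(f"pics/{n}0.png",p["img"][:,:,::-1])
    for q in("lid_1_top","jar","can_3","opener","shaker","mug"):
        for d in bot.spot_point(q,p):print(n,q,round(d["conf"],2),np.round(d["xyz"],3),
          )
E
```

```text
{'clock': 0.0, 'position': [0.167, -0.602, 0.303], 'tool_rot': [-3.141, 0.0, 0.271], 'force': [0.534, 0.466, -0.734], 'grip_width': 0.085} 0.0726
scene lid_1_top 0.69 [0.381 0.371 0.017]
scene lid_1_top 0.63 [0.53  0.308 0.111]
scene jar 0.8 [0.506 0.007 0.001]
scene can_3 0.74 [ 0.732 -0.256  0.059]
scene can_3 0.71 [ 0.724 -0.253  0.   ]
scene shaker 0.87 [ 0.561 -0.219 -0.   ]
scene mug 0.86 [ 0.746  0.07  -0.004]
top lid_1_top 0.85 [0.692 0.334 0.012]
top lid_1_top 0.75 [0.378 0.371 0.015]
top lid_1_top 0.74 [0.534 0.309 0.104]
top jar 0.74 [0.506 0.004 0.006]
top can_3 0.66 [ 0.728 -0.257 -0.002]
top can_3 0.59 [ 0.725 -0.254  0.118]
top can_3 0.54 [ 0.471 -0.336  0.11 ]
top can_3 0.49 [ 0.732 -0.25   0.059]
top opener 0.57 [0.559 0.224 0.006]
top shaker 0.73 [ 0.562 -0.216 -0.001]
top shaker 0.66 [ 0.477 -0.328  0.103]
top mug 0.67 [ 0.741  0.069 -0.002]
```

View pics/scene0.png

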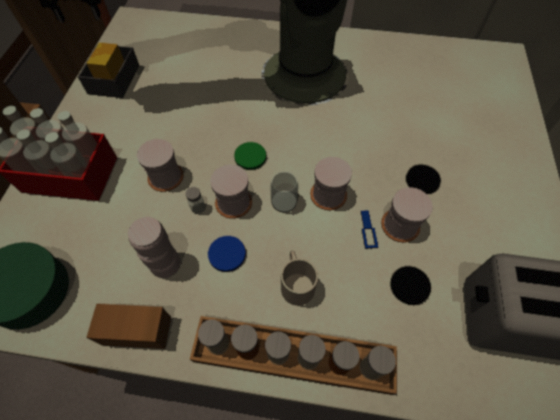

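View pics/top0.png

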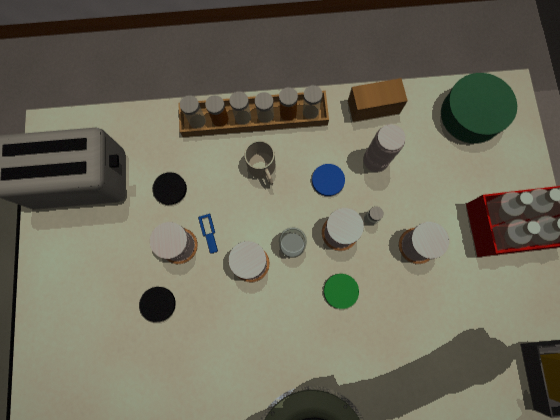

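The scene view shows four tins, with lids at about (157,155), (231,184), (331,174) and (410,206). In the top view they are at (429,241), (343,229), (248,261) and (170,241). The black, blue and green discs lying flat are decoys. I'll triangulate the four lids.

```bash
cat > h.py <<'E'
import numpy as np,cv2
from workcell import bot
def plane(p,uv,z):
    R,t=np.array(p["R"]),np.array(p["t"]);d=R.T@np.linalg.inv(p["intrinsics"])@np.array([*uv,1.]);c=-R.T@t
    return c+d*(z-c[2])/d[2]
E
python3 - <<'E'
from h import *
P={n:bot.grab_frame(n) for n in("scene","top")}
g={n:cv2.cvtColor(P[n]["img"],cv2.COLOR_RGB2GRAY) for n in P}
for a,b in(((157,150),(429,240)),((231,181),(343,229)),((332,172),(248,261)),((410,204),(170,241))):
    print(np.round(plane(P["scene"],a,.107),3),np.round(plane(P["top"],b,.107),3))
c=cv2.HoughCircles(cv2.medianBlur(g["top"],3),cv2.HOUGH_GRADIENT,1,30,param1=80,param2=14,minRadius=16,maxRadius=22)
for x,y,r in c[0]:print(x,y,r,np.round(plane(P["top"],(x,y),.107),3))
E
```

```text
[ 0.47  -0.329  0.107] [ 0.474 -0.33   0.107]
[ 0.535 -0.122  0.107] [ 0.52  -0.123  0.107]
[0.472 0.118 0.107] [0.462 0.117 0.107]
[0.536 0.306 0.107] [0.528 0.306 0.107]
168.5 188.5 16.5 [0.663 0.306 0.107]
156.5 303.5 18.0 [0.38  0.342 0.107]
339.5 290.5 18.3 [ 0.372 -0.097  0.107]
246.5 260.5 18.1 [0.464 0.121 0.107]
286.5 250.5 19.2 [0.479 0.021 0.107]
344.5 225.5 18.0 [ 0.529 -0.128  0.107]
328.5 179.5 16.9 [ 0.65  -0.101  0.107]
177.5 243.5 20.2 [0.52  0.287 0.107]
415.5 245.5 18.0 [ 0.464 -0.295  0.107]
393.5 132.5 17.0 [ 0.762 -0.284  0.107]
523.5 226.5 17.0 [ 0.487 -0.568  0.107]
259.5 152.5 21.4 [0.739 0.068 0.107]
```

```bash
python3 -m jog '[[[0,0,0,0,0,0.135,0],[0,0,0,0,0,0.136,0],[34,-34,0,0,0,0,0],[34,-34,0,0,0,0,0],[34,-34,0,0,0,0,0]]]' 40; python3 -m jog '[[[34,-34,0,0,0,0,0],[34,-34,0,0,0,0,0],[34,-34,0,0,0,0,0],[34,-34,0,0,0,0,0],[34,-34,0,0,0,0,0]]]'; python3 -m jog '[[[0,0,0,0,0,0,0],[0,0,0,0,0,0,0]]]'
python3 - <<'E'
from h import *
s=bot.observe();p=bot.grab_frame("wrist");cv2.imwrite("pics/w1.png",p["img"][:,:,::-1])
print(bot.tip_reach,s["position"],s["tool_rot"],np.round(p["tool_from_camera"],3).tolist())
for d in bot.spot_point("lid_1_top",p):print(round(d["conf"],2),np.round(d["xyz"],3))
E
```

```text
clock: 1.3
position: [0.2701, -0.4989, 0.3039]
tool_rot: [3.142, -0.0, -0.001]
force: [1.6, -0.7, 0.2]
grip_width: 0.0121
finger_force: 0.0
clock: 1.8
position: [0.4404, -0.3287, 0.3042]
tool_rot: [3.141, -0.0, -0.0]
force: [1.0, -0.8, 0.4]
grip_width: 0.0002
finger_force: 0.0
clock: 2.0
position: [0.4398, -0.3296, 0.3039]
tool_rot: [-3.142, 0.0, 0.002]
force: [-0.9, -0.8, -0.6]
grip_width: -0.0
finger_force: 0.0
0.0726 [ 0.43980387 -0.32955939  0.30386101] [-3.14154120e+00  7.87789084e-05  1.99721728e-03] [[-0.0, -0.949, -0.314, 0.08], [1.0, -0.0, 0.0, 0.001], [-0.0, -0.314, 0.949, -0.07], [0.0, 0.0, 0.0, 1.0]]
```

View pics/w1.png

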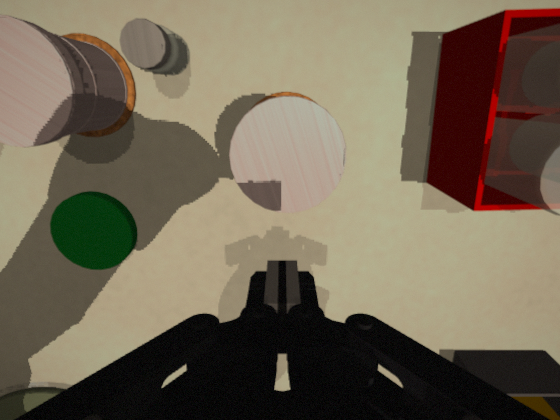

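The wrist view shows lid A centred at about (287,152), with a diameter of about 115 px. Lid B is partly in view at upper left, around (20,80). The closed fingertips are at (283,270). Next I'll back-project these.

```bash
cat >> h.py <<'E'
from scipy.spatial.transform import Rotation as Ro
def wplane(p,s,uv,z):
    T=np.array(p["tool_from_camera"]);R=Ro.from_euler("xyz",s["tool_rot"]).as_matrix()
    c=R@T[:3,3]+s["position"];d=R@T[:3,:3]@np.linalg.inv(p["intrinsics"])@np.array([*uv,1.])
    return c+d*(z-c[2])/d[2]
E
python3 - <<'E'
from h import *
s=bot.observe();p=bot.grab_frame("wrist")
for uv in((287,152),(230,152),(345,152),(287,93),(287,211)):print(np.round(wplane(p,s,uv,.107),4))
print(s["force"])
E
```

```text
[ 0.4772 -0.3366  0.107 ]
[ 0.4773 -0.2923  0.107 ]
[ 0.4771 -0.3818  0.107 ]
[ 0.5207 -0.3365  0.107 ]
[ 0.4287 -0.3368  0.107 ]
[ 0.26589075 -0.11277343 -0.62982462]
```

```bash
python3 -m jog '[[[5,6,35,0,0,0,0],[0,0,35,0,0,0,0],[0,0,32,0,0,0,0],[0,0,10,0,0,0,0],[0,0,0,0,0,0,0]]]'; for i in 1 2 3; do python3 -m jog '[[[0,0,2,0,0,0,0],[0,0,0,0,0,0,0]]]'|egrep 'pos|force'; done
```

```text
clock: 2.65
position: [0.4434, -0.3367, 0.1912]
tool_rot: [-3.141, 0.002, -0.001]
force: [0.8, -0.1, 1.2]
grip_width: 0.0002
finger_force: 0.0
position: [0.4446, -0.3368, 0.1912]
force: [-0.1, -0.5, -0.5]
finger_force: 0.0
position: [0.4443, -0.3364, 0.1884]
force: [-0.2, -0.6, -0.1]
finger_force: 0.0
position: [0.4442, -0.3362, 0.1858]
force: [0.0, 0.9, -0.5]
finger_force: 0.0
```

```bash
python3 -m jog '[[[0,0,4,0,0,0,0],[0,0,0,0,0,0,0]]]'|egrep 'pos|^force'; python3 -m jog '[[[0,0,1,0,0,0,0],[0,0,0,0,0,0,0]]]'|egrep 'pos|^force';python3 -m jog '[[[0,0,1,0,0,0,0],[0,0,0,0,0,0,0]]]'|egrep 'pos|^force'
```

```text
position: [0.4441, -0.3362, 0.1814]
force: [-0.4, 0.2, 0.0]
position: [0.4442, -0.3363, 0.1808]
force: [-0.1, -0.0, 0.9]
position: [0.4442, -0.3363, 0.1798]
force: [-0.6, 0.1, -0.3]
```

```bash
for i in 1; do python3 -m jog '[[[0,0,0.5,0,0,0,0],[0,0,0,0,0,0,0]]]'|egrep 'pos|^force'; python3 -m jog '[[[0,0,0.5,0,0,0,0],[0,0,0,0,0,0,0]]]'|egrep 'pos|^force';python3 -m jog '[[[0,0,0.5,0,0,0,0],[0,0,0,0,0,0,0]]]'|egrep 'pos|^force'; done
```

```text
position: [0.4442, -0.3363, 0.1794]
force: [-0.5, 0.3, 1.4]
position: [0.4443, -0.3363, 0.1789]
force: [-0.8, 0.4, 3.3]
position: [0.4443, -0.3363, 0.1785]
force: [-1.2, 0.8, 5.6]
```

Lid A is firm at about 4.5 N/mm. Moving on to B.

```bash
python3 -m jog '[[[0,0,-45,0,0,0,0],[11,-42,0,0,0,0,0],[11,-42,0,0,0,0,0],[11,-42,0,0,0,0,0],[11,-42,0,0,0,0,0]]]'>/dev/null; python3 -m jog '[[[11,-42,0,0,0,0,0],[0,0,0,0,0,0,0],[0,0,0,0,0,0,0]]]'
python3 - <<'E'
from h import *
s=bot.observe();p=bot.grab_frame("wrist");cv2.imwrite("pics/w2.png",p["img"][:,:,::-1])
for uv in((280,150),):print(np.round(wplane(p,s,uv,.107),4))
E
```

```text
clock: 5.25
position: [0.4994, -0.1256, 0.2233]
tool_rot: [3.142, 0.0, 0.002]
force: [0.2, -1.0, 0.0]
grip_width: -0.0
finger_force: 0.0
[ 0.5518 -0.1258  0.107 ]
```

View pics/w2.png

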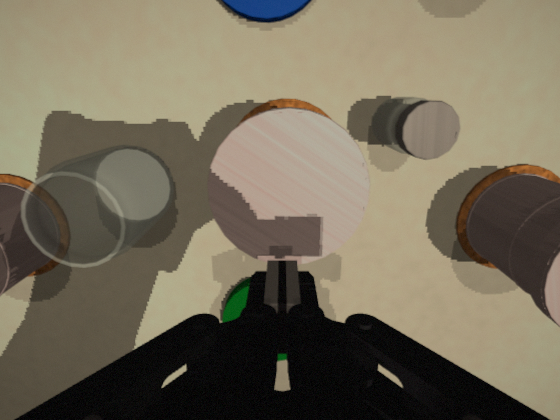

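The wrist view shows lid B spanning columns 208–369 and rows 108–263, so it is centred at (288,186), which gives about (0.531,-0.130). The jar is at left and the shaker at upper right, both clear. I'll descend onto the near rim.

```bash
python3 -m jog '[[[1,5,25,0,0,0,0],[0,0,17,0,0,0,0],[0,0,0,0,0,0,0],[0,0,1,0,0,0,0],[0,0,0,0,0,0,0]]]'|egrep 'pos|^force'; python3 -m jog '[[[0,0,1,0,0,0,0],[0,0,0,0,0,0,0]]]'|egrep 'pos|^force'; python3 -m jog '[[[0,0,0.5,0,0,0,0],[0,0,0,0,0,0,0]]]'|egrep 'pos|^force';python3 -m jog '[[[0,0,0.5,0,0,0,0],[0,0,0,0,0,0,0]]]'|egrep 'pos|^force'
```

```text
position: [0.5004, -0.1319, 0.1811]
force: [-0.4, 0.6, 0.2]
position: [0.5004, -0.1314, 0.1798]
force: [0.2, -0.2, -0.5]
position: [0.5004, -0.1313, 0.1791]
force: [0.3, -0.1, 3.1]
position: [0.5004, -0.1313, 0.1785]
force: [0.4, -1.0, 4.7]
```

B is firm too. Next is C.

```bash
python3 -m jog '[[[0,0,-45,0,0,0,0],[-10.5,-41.5,0,0,0,0,0],[-10.5,-41.5,0,0,0,0,0],[-10.5,-41.5,0,0,0,0,0],[-10.5,-41.5,0,0,0,0,0]]]'>/dev/null; python3 -m jog '[[[-10.5,-41.5,0,0,0,0,0],[-10.5,-41.5,0,0,0,0,0],[0,0,0,0,0,0,0],[0,0,0,0,0,0,0]]]'
python3 - <<'E'
from h import *
s=bot.observe();p=bot.grab_frame("wrist");cv2.imwrite("pics/w3.png",p["img"][:,:,::-1])
for uv in((288,186),):print(np.round(wplane(p,s,uv,.107),4))
E
```

```text
clock: 7.3
position: [0.437, 0.1185, 0.2233]
tool_rot: [3.142, 0.0, 0.002]
force: [-0.1, 0.6, -0.4]
grip_width: 0.0001
finger_force: 0.0
[0.4693 0.1138 0.107 ]
```

View pics/w3.png

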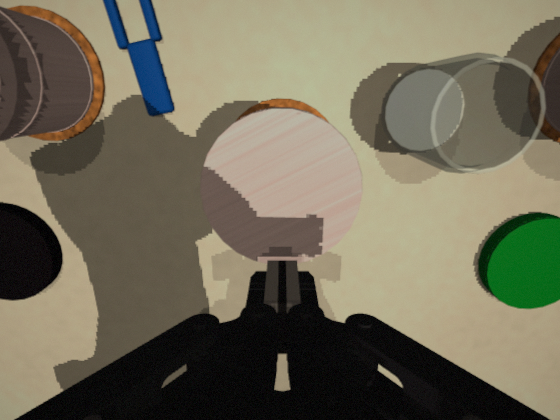

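The wrist view shows lid C spanning columns 202–363 and rows 107–263, centred at (282,185), which gives about (0.470,0.117). The current x of 0.437 is 33 mm off centre, so I'll shift +3 in x and +1.5 in y, then press.

```bash
python3 -m jog '[[[3,1.5,25,0,0,0,0],[0,0,17,0,0,0,0],[0,0,0,0,0,0,0],[0,0,1,0,0,0,0],[0,0,0,0,0,0,0]]]'|egrep 'pos|^force'; python3 -m jog '[[[0,0,1,0,0,0,0],[0,0,0,0,0,0,0]]]'|egrep 'pos|^force'; python3 -m jog '[[[0,0,0.5,0,0,0,0],[0,0,0,0,0,0,0]]]'|egrep 'pos|^force';python3 -m jog '[[[0,0,0.5,0,0,0,0],[0,0,0,0,0,0,0]]]'|egrep 'pos|^force'
```

```text
position: [0.4407, 0.1158, 0.181]
force: [0.9, 0.4, 0.0]
position: [0.4405, 0.1162, 0.1798]
force: [-0.1, -0.2, -0.7]
position: [0.4404, 0.1162, 0.1791]
force: [0.1, -0.4, 3.0]
position: [0.4404, 0.1162, 0.1785]
force: [1.0, -0.3, 5.5]
```

C is firm. That leaves D.

```bash
python3 -m jog '[[[0,0,-45,0,0,0,0],[12,-37.5,0,0,0,0,0],[12,-37.5,0,0,0,0,0],[12,-37.5,0,0,0,0,0],[12,-37.5,0,0,0,0,0]]]'>/dev/null; python3 -m jog '[[[12,-37.5,0,0,0,0,0],[0,0,0,0,0,0,0],[0,0,0,0,0,0,0]]]'
python3 - <<'E'
from h import *
s=bot.observe();p=bot.grab_frame("wrist");cv2.imwrite("pics/w4.png",p["img"][:,:,::-1])
for uv in((282,185),):print(np.round(wplane(p,s,uv,.107),4))
E
```

```text
clock: 9.25
position: [0.5, 0.3042, 0.2228]
tool_rot: [3.141, 0.001, 0.001]
force: [0.7, -1.1, -1.0]
grip_width: -0.0002
finger_force: 0.0
[0.5329 0.3028 0.107 ]
```

View pics/w4.png

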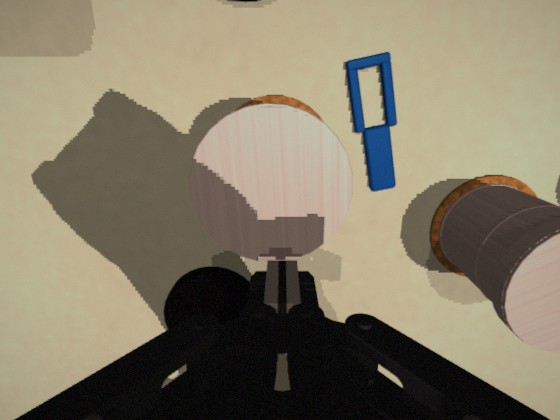

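The wrist view shows lid D spanning columns 191–352, centred at (271,183), which gives about (0.534,0.309). I'll shift +4 in x and -5 in tool y, then press the rim.

```bash
python3 -m jog '[[[4,-5,25,0,0,0,0],[0,0,17,0,0,0,0],[0,0,0,0,0,0,0],[0,0,1,0,0,0,0],[0,0,0,0,0,0,0]]]'|egrep 'pos|^force'; python3 -m jog '[[[0,0,1,0,0,0,0],[0,0,0,0,0,0,0]]]'|egrep 'pos|^force'; python3 -m jog '[[[0,0,0.5,0,0,0,0],[0,0,0,0,0,0,0]]]'|egrep 'pos|^force';python3 -m jog '[[[0,0,0.5,0,0,0,0],[0,0,0,0,0,0,0]]]'|egrep 'pos|^force'; python3 -m jog '[[[0,0,1,0,0,0,0],[0,0,0,0,0,0,0]]]'|egrep 'pos|^force'
```

```text
position: [0.5047, 0.3083, 0.1814]
force: [-0.3, 0.3, 0.8]
position: [0.5045, 0.3087, 0.1799]
force: [0.1, -0.4, -0.1]
position: [0.5044, 0.3087, 0.179]
force: [0.1, 0.4, 0.4]
position: [0.5044, 0.3087, 0.1784]
force: [0.4, -0.3, 0.5]
position: [0.5044, 0.3087, 0.1773]
force: [-0.6, -0.4, 2.4]
```

D rocks: only 2.4 N at about 2.3 mm of dip. I'll lift, centre over it, and push in the middle.

```bash
python3 -m jog '[[[0,0,-20,0,0,0,0],[30,0,0,0,0,0,0],[0,0,0,0,0,0,0],[0,0,15,0,0,0,0],[0,0,0,0,0,0,0]]]'|egrep 'pos|^force'; python3 -m jog '[[[0,0,1.5,0,0,0,0],[0,0,1,0,0,0,0],[0,0,1,0,0,0,0],[0,0,0,0,0,0,0]]]'|egrep 'pos|^force';  python3 -m jog '[[[0,0,1,0,0,0,0],[0,0,1,0,0,0,0],[0,0,0,0,0,0,0]]]'|egrep 'pos|^force'; python3 -m jog '[[[0,0,1,0,0,0,0],[0,0,0,0,0,0,0]]]'|egrep 'pos|^force'; python3 -m jog '[[[0,0,1,0,0,0,0],[0,0,0,0,0,0,0]]]'|egrep 'pos|^force'
```

```text
position: [0.5331, 0.3083, 0.1801]
force: [-0.2, -1.2, 0.6]
position: [0.5341, 0.3089, 0.1793]
force: [-2.8, 0.0, 5.5]
position: [0.5342, 0.3089, 0.1776]
force: [-3.2, -1.7, 9.0]
position: [0.5342, 0.3089, 0.1767]
force: [-4.4, -2.6, 11.3]
position: [0.5342, 0.3089, 0.1757]
force: [-4.9, -2.1, 11.0]
```

```bash
python3 -m jog '[[[0,0,1,0,0,0,0],[0,0,0,0,0,0,0]]]'|egrep 'pos|^force'; python3 -m jog '[[[0,0,1,0,0,0,0],[0,0,0,0,0,0,0]]]'|egrep 'pos|^force';  python3 -m jog '[[[0,0,1,0,0,0,0],[0,0,0,0,0,0,0]]]'|egrep 'pos|^force'; python3 -m jog '[[[0,0,0.5,0,0,0,0],[0,0,0,0,0,0,0]]]'|egrep 'pos|^force'
```

```text
position: [0.5342, 0.3089, 0.1748]
force: [-5.0, -2.1, 13.3]
position: [0.5342, 0.3089, 0.1739]
force: [-5.4, -2.7, 14.6]
position: [0.5342, 0.3089, 0.1729]
force: [-5.2, -2.8, 14.8]
position: [0.5342, 0.309, 0.1726]
force: [-6.6, -3.0, 18.0]
```

```bash
python3 -m jog '[[[0,0,0.5,0,0,0,0],[0,0,0,0,0,0,0]]]'|egrep 'pos|^force'; python3 -m jog '[[[0,0,0.5,0,0,0,0],[0,0,0,0,0,0,0]]]'|egrep 'pos|^force'
```

```text
position: [0.5342, 0.3089, 0.1724]
force: [-7.9, -2.9, 22.8]
position: [0.5343, 0.3089, 0.1723]
force: [-10.8, -5.1, 29.2]
```

It has hit a hard stop: 29 N and no further travel. I'll release, then check with a light rim press.

```bash
python3 -m jog '[[[0,0,-20,0,0,0,0],[-30,0,0,0,0,0,0],[0,0,0,0,0,0,0],[0,0,16,0,0,0,0],[0,0,0,0,0,0,0]]]'|egrep 'pos|^force'; python3 -m jog '[[[0,0,1.5,0,0,0,0],[0,0,0,0,0,0,0]]]'|egrep 'pos|^force';  python3 -m jog '[[[0,0,0.5,0,0,0,0],[0,0,0,0,0,0,0]]]'|egrep 'pos|^force'
```

```text
position: [0.5039, 0.3084, 0.1732]
force: [0.0, 0.3, -0.5]
position: [0.5046, 0.3087, 0.1731]
force: [0.2, -0.5, -0.1]
position: [0.5046, 0.3088, 0.1727]
force: [0.0, 0.5, 0.8]
```

```bash
python3 -m jog '[[[0,0,0.5,0,0,0,0],[0,0,0,0,0,0,0]]]'|egrep 'pos|^force'; python3 -m jog '[[[0,0,0.4,0,0,0,0],[0,0,0,0,0,0,0]]]'|egrep 'pos|^force'
```

```text
position: [0.5046, 0.3088, 0.1725]
force: [-0.5, -0.9, 7.1]
position: [0.5046, 0.3088, 0.1723]
force: [-2.0, -2.4, 12.7]
```

```bash
python3 -m jog '[[[0,0,-30,0,0,0,0],[0,0,-40,0,0,0,0],[-30,0,-20,0,0,0,0],[0,0,0,0,0,0,0],[0,0,0,0,0,0,0]]]'
python3 - <<'E'
from h import *
p=bot.grab_frame("scene");cv2.imwrite("pics/end.png",p["img"][:,:,::-1])
E
```

```text
clock: 15.2
position: [0.4743, 0.3088, 0.2621]
tool_rot: [-3.141, -0.001, 0.0]
force: [0.2, 0.0, 0.0]
grip_width: -0.0001
finger_force: 0.0
```

View pics/end.png

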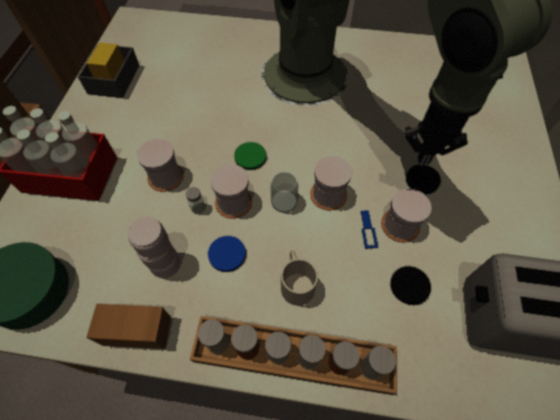

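Nothing else has moved. The lid at (410,208) sits level and lower, and the arm is clear of everything.

```bash
python3 -c "
from workcell import bot
print(bot.job_done())"
```

```text
the job is handed in; nothing more can be done
None
```

The loose lid was on the tin farthest to the robot's left, at about (0.534, 0.309). I pushed it about 7 mm down to its stop, where it no longer rocks; the other three were pressed only lightly (under 6 N), and the job is handed in.

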